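# Brush the offcuts out of the vise

### The arm

A 6-joint arm with a two-finger parallel gripper is mounted at the origin on the work surface. World frame = base frame: x ahead of the robot, y to its left, z up, the work surface at z = 0. Lengths are in m, angles in degrees, forces in N, time in s.
With the tool pointing down it reaches from about 0.4 to 0.825 m from the base axis. Payload 7 kg.
Tool frame: the origin (TCP) lies between the finger pads; the fingertips stand 22 mm ahead of it and the grasp point (between the pads) lies 3 mm ahead of it; z points along the fingers, y is the line along which they close (so a half turn about z gives the same grasp; the last joint's range is limited). The gripper opens to 88 mm and grips with 3 to 60 N. Pads are 19 mm wide; open, the fingers measure 130 mm over their backs; the gripper's body (78 mm by 193 mm) begins 47 mm behind the grasp point.
Start: joints at [85.778, 20.546, 0.682, 0, -70.136, -16.507], TCP at [0.239, 0.631, 0.249] pointing down, gripper open.
Joint ranges: [-176.03, 176.03], [-82.01, 121.73], [-58.28, 71.71], [-173.87, 95.51], [-174.79, -0.11], [-173.66, 173.66]. Speed limits (degrees/s): [136.94, 136.94, 172.46, 180, 180, 180].

### API

Orientations are given as [roll, pitch, yaw] about the fixed x, y, z axes, in that order (R = Rz(yaw) Ry(pitch) Rx(roll)).
In Python, from plant import r, vision gives the robot as it stands.
- The arm moves only by the shell command python3 -m pendant 'ROWS' [FORCE]. ROWS is JSON, a list that holds one entry, the list of rows, each a list of 7 numbers: the shift along the tool's x, y, z scaled (see below), then the turn, a rotation vector about the tool's x, y, z scaled (see below), then the opening, from -1 (shut) to 1 (fully open). In form: [[[x, y, z, wx, wy, wz, fingers], ...]]. A call has exactly 8 rows; each row shifts and turns the commanded pose from where the row before left it, along the tool's axes as they then stand; what a row does not reach is not made up. The controller multiplies each number of a shift by 20 mm and each number of a turn by 4 degrees. A row lasts 1/10 s, in which the tool goes at most 50 mm and 8.59 degrees, less where a joint would pass 70% of its speed; a pose out of reach is approached as far as the arm can. A call with a number of a shift or a turn outside -1 to 1 is refused whole. A call with a gripper value outside its range is refused whole. The fingers move at their own pace and stop on an object; FORCE is the grip in N (left out, the last holds). Time passes only in rows, so rows that do not move let the fingers close, or fill a call up. It gives the time, the measured TCP pose, the force, the opening and the grip force at its end, in the units of the state.
- r.get_state(): the state, without advancing time (a new reading comes with each control period).
- vision.capture(name): name is "side" or "top" or "wrist"; returns a dict with "frame" (480x640x3 uint8, blue, green, red), "depth" (480x640 float32, m along the optical axis (not along the pixel's ray), 0 where there is no reading), "camera_matrix" (3x3 intrinsics, pixels), "k1" (the pictures are not rectified: a ray, as slopes to the right and down, at radius r is drawn at 1 + k1 r^2 times it, then the intrinsics apply), "extrinsics" (4x4, takes a point from world to camera coordinates); the wrist camera has in their place "hand_eye" (4x4, takes a point from camera to tool coordinates, whose origin is the TCP and whose axes are the flange's). Camera axes: x right, y up, looking along -z (the intrinsics and any distortion apply to the point x, -y, -z); pixel columns grow to the right and rows downward; lengths in m; the calibration is good to about 2 mm. A picture is of the moment at which its call begins: read the wrist's pose just before it.
- r.close_job(): hands the job in; it is judged then, once.
The state is a dict: "time_s": time; "joints": joint angles; "qd": joint speeds; "joint_torque": joint torques, N m; "tcp_pos": TCP position; "eef_rot": TCP orientation; "contact_force": force on the tool from outside, world axes, zero at the start; "moment": the same for the moment, N m; "gripper_width": finger opening in m; "gripper_force": force on a finger pad.
Only numpy, scipy, OpenCV 4.12 (cv2) and the standard library are available. Lean on these libraries where they do the work, as an engineer would, in place of code of your own. Each camera call takes 0.05 s, during which the arm holds its last target. There are 200 camera calls.

### The job

Take the wooden hand brush off its stand and, with the bristles lightly pressed on the metal bed between the vise jaws, sweep all four offcuts along the channel and off its end into the red scrap tray, then put the brush back on its stand. Feel for the bed, since the bristles are worn to an unknown length, and never bear down hard on it; touch the offcuts with the brush only, not with the fingers, and leave the lantern, glass tumbler, tin and torch alone.

Things in the scene. Friction and masses are not known exactly. Their poses are not given: they have to be found in the camera images.
- vise: blue drill vise fixed to the worktop. Origin: centre of its underside, z up. A straight channel runs along its y axis between two jaws, whose inner faces are at x = -35 and +35 mm; each jaw is 22 mm thick, 160 mm long and its top is 72 mm above the origin. On the +x side a screw with a cross bar sticks out to x = 145 mm, no higher than 72 mm
- bed: aluminium bed of the channel, fixed in the vise, flat, 70 mm in x, 176 mm in y, open at both y ends, where its lips end over the near walls of the two trays. Origin: centre of its top surface (50 mm above the vise origin); axes as the vise
- scrap_tray: red open tray fixed at one end of the channel (either the +y or the -y end of the vise), 116 x 100 x 44 mm outside (x, y, height), walls and floor 4 mm. Origin: centre of its underside, 132 mm from the vise origin; x and y parallel to the vise's
- parts_tray: grey tray of the same size at the other end of the channel, holding good brass and steel parts; no offcut belongs here
- stand: dark steel brush stand fixed to the worktop: base plate with two upright plates, each 12 mm in x, 44 mm in y, centred at x = -35 and +35 mm, their tops 70 mm above the origin. Origin: centre of its underside
- brush: loose wooden hand brush, about 0.18 kg, lying level on the stand with its bristles hanging free between the uprights. Origin: centre of the wooden block's underside, z up. Block 78 x 30 x 16 mm (x, y, z). A round tail, 16 mm thick, runs to x = -118 mm, 2 to 30 mm above the origin. On the stand its origin is at the uprights' tops, its x along the stand's x (either way round when put back)
- brush_grip (a point): middle of the brush's grip rib, 34 mm above the brush origin: rib 44 mm long (brush x), 18 mm wide (y), from 16 to 52 mm above the brush origin, to be pinched from above across y
- bristle_root (a point): same point as the brush origin, middle of the block's underside. The yellow bristle pack below it is 54 mm (brush x) by 20 mm (y) and ends 34 to 58 mm below this point: worn differently each time, not reported. It yields up to 5 mm along z (about 1 N at first touch, then 0.9 N per mm) and is hard after that; over 15 N on the bed is bearing down hard
- wood_offcut: wooden block offcut, loose on the bed, 20 x 16 x 14 mm, origin at the centre of its underside
- angle_offcut: steel angle stub, loose on the bed, 20 x 16 x 18 mm, L section, origin at the centre of its underside
- pipe_offcut: orange plastic pipe stub standing on end on the bed, 20 mm diameter, 14 mm high, origin at the centre of its underside
- bar_offcut: brass bar stub, loose on the bed, 18 x 15 x 12 mm, origin at the centre of its underside. All four offcuts start within 40 mm of the bed's centre along the channel
- lantern: white solar lantern with a wire handle, 90 mm diameter, 131 mm tall, origin at the centre of its underside; to be left alone
- tumbler: glass tumbler, 72 mm diameter, 95 mm tall, origin at the centre of its underside; to be left alone
- tin: round tin with a green lid, 100 mm diameter, 64 mm tall, origin at the centre of its underside; to be left alone
- torch: black torch lying down, 146 mm long, 40 mm thick, origin under its middle; to be left alone
Not all that is in view belongs to the job. Leave any orange or yellow look-alike of the stand alone.

How it is judged (in metres and radians):
On the way, in this order (a step that is already met when the one before it is completed fails the run):
1. the brush is lifted off its stand (z of brush in the frame of stand above 0.09 m), for 0.1 s.
2. the bristles rest on the bed with more than 0.8 N, for 0.3 s (contact force between brush and bed above 0.8 N), for 0.3 s.
3. all four offcuts lie inside the red tray (x of wood_offcut in the frame of scrap_tray between -0.056 and 0.056 m and y of wood_offcut in the frame of scrap_tray between -0.048 and 0.048 m and z of each of wood_offcut, angle_offcut, pipe_offcut, bar_offcut in the frame of scrap_tray below 0.046 m and x of angle_offcut in the frame of scrap_tray between -0.056 and 0.056 m and y of angle_offcut in the frame of scrap_tray between -0.048 and 0.048 m and x of pipe_offcut in the frame of scrap_tray between -0.056 and 0.056 m and y of pipe_offcut in the frame of scrap_tray between -0.048 and 0.048 m and x of bar_offcut in the frame of scrap_tray between -0.056 and 0.056 m and y of bar_offcut in the frame of scrap_tray between -0.048 and 0.048 m), for 0.2 s.
At the end, for the whole second after the job is handed in: All four offcuts at rest inside the red tray, origins under 46 mm above its underside; the released brush at rest on its stand, level to 0.12 rad, lengthways to 0.25 rad, origin within 12 mm (x) and 16 mm (y) of the stand centre, 65 to 75 mm above its underside (all of step 3 and linear speed of each of wood_offcut, angle_offcut, pipe_offcut, bar_offcut, brush below 0.03 m/s and x of brush in the frame of stand between -0.012 and 0.012 m and y of brush in the frame of stand between -0.016 and 0.016 m and z of brush in the frame of stand between 0.065 and 0.075 m and angle between brush's own z axis and vertical below 0.12 rad and angle between the x axis of brush and the x axis of stand, either way round below 0.25 rad); the robot touches nothing.
It fails at once if the brush bears on the bed with more than 15 N (contact force between brush and bed above 15 N).
It fails at once if the fingers touch an offcut (contact force between the fingers and wood_offcut above 0.5 N or contact force between the fingers and angle_offcut above 0.5 N or contact force between the fingers and pipe_offcut above 0.5 N or contact force between the fingers and bar_offcut above 0.5 N).
It fails at once if a bystander (lantern, tumbler, tin or torch) is moved by more than 15 mm (distance of any of lantern, tumbler, tin, torch from where it was at the start of the episode above 0.015 m).
It also fails if it takes over 64 s, if anything falls off the work surface, if the arm or the gripper's body presses on something with over 40 N, if the wrist force passes 120 N, or if a joint passes its speed limit or range.

## Working session

There is one attempt and no reset: what is moved stays moved. The work goes in short steps, Python scripts to look and compute and a shell command to move; the robot and the scene stay as the last step left them, time stands still between calls to the robot, and variables do not carry over. Pictures are saved under pics/ and viewed, at most 10 in all, crops included, and the job is handed in when it is done.

```bash
mkdir -p pics; cat > h.py <<'E'
import numpy as np, cv2, json
from plant import r, vision
from scipy.spatial.transform import Rotation as R
def cap(n,save=None):
    s=r.get_state(); c=vision.capture(n); c['s']=s
    if save: cv2.imwrite('pics/'+save,c['frame'])
    return c
def cloud(c):
    K=np.array(c['camera_matrix']);d=c['depth'];h,w=d.shape
    u,v=np.meshgrid(np.arange(w),np.arange(h))
    D=np.array([float(c['k1']),0,0,0])
    p=cv2.undistortPoints(np.stack([u,v],-1).reshape(-1,1,2).astype(np.float64),K,D).reshape(h,w,2)
    P=np.stack([p[...,0]*d,-p[...,1]*d,-d],-1)
    if 'extrinsics' in c: T=np.linalg.inv(np.array(c['extrinsics']))
    else:
        T=np.eye(4);T[:3,:3]=R.from_euler('xyz',c['s']['eef_rot'],degrees=True).as_matrix();T[:3,3]=c['s']['tcp_pos'];T=T@np.array(c['hand_eye'])
    W=P@T[:3,:3].T+T[:3,3]; W[d==0]=np.nan
    return W
E
python3 - <<'E'
from h import *
for n in ['top','side']:
    c=cap(n,n+'0.png'); W=cloud(c); np.savez(n+'0.npz',W=W,f=c['frame'])
    print(n,np.linalg.inv(c['extrinsics'])[:3,3])
print(r.get_state())
E
```

```text
top [ 0.27751434 -0.07620905  1.32320974]
side [ 0.19906552 -0.72907184  1.01995456]
{'time_s': 0.1, 'joints': array([ 8.57768539e+01,  2.05876826e+01,  6.39900384e-01, -1.69584182e-02,
       -7.01381026e+01, -1.65053819e+01]), 'qd': array([ 0.00436803, -0.09983792,  0.12648964,  0.02823834, -0.02559567,
        0.04055088]), 'joint_torque': array([-2.21846560e-03, -5.84167349e+01,  2.93753010e+01,  7.01553270e+00,
        1.01927086e-02, -5.61882530e-05]), 'tcp_pos': array([0.23880993, 0.63090645, 0.24772152]), 'eef_rot': array([ 1.79913125e+02, -9.11646713e-03, -2.07342948e+01]), 'contact_force': array([0.89310521, 0.28657509, 0.18253984]), 'moment': array([ 0.00137036,  0.0417695 , -0.03087193]), 'gripper_force': 0.0, 'gripper_width': 0.0875103398746624}
```

View pics/top0.png

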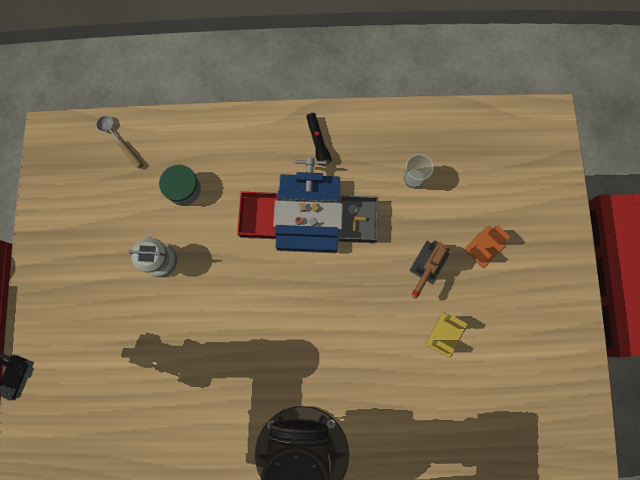

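View pics/side0.png

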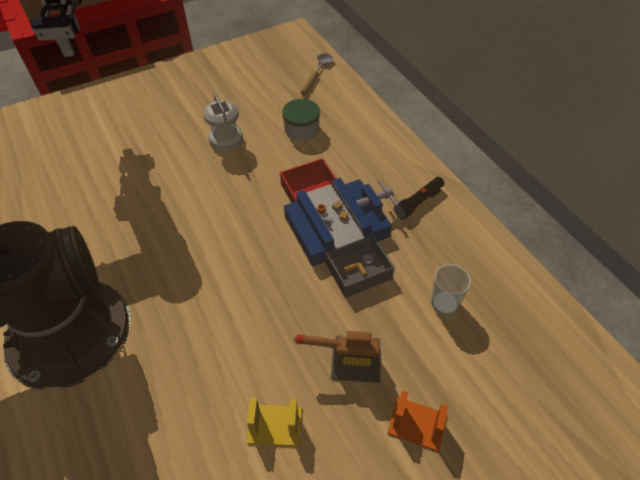

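The top picture shows the brush on its dark stand at (432,262), with its tail pointing to (415,295). Its look-alikes are the orange stand (488,245), the yellow stand (447,334) and the wooden-handled spoon (120,140). The blue vise is at (310,213), with the red tray on its left (258,215) and the grey tray on its right (360,218). The offcuts sit around (308,214). I choose the wooden brush on the dark stand, and next I'll measure it and check it in a close crop.

```bash
cat > m.py <<'E'
from h import *
def rect(pts):
    (c,s,a)=cv2.minAreaRect((pts[:,:2]*1000).astype(np.float32)); return np.round(c,1),np.round(s,1),round(a,2)
for n in ['top','side']:
    z=np.load(n+'0.npz');W,f=z['W'],z['f'].astype(int);b,g,rr=f[...,0],f[...,1],f[...,2]
    hsv=cv2.cvtColor(z['f'],cv2.COLOR_BGR2HSV);H,S,V=[hsv[...,i].astype(int) for i in range(3)]
    X,Y,Z=W[...,0],W[...,1],W[...,2]
    roi=(X>.3)&(X<.85)&(Y>-.6)&(Y<.5)
    def rep(name,m):
        p=W[m&roi]; 
        if len(p)>5: print(n,name,len(p),*rect(p),'z',np.round(np.percentile(p[:,2],[5,50,95])*1000,1),'med',np.round(np.median(p[:,:2],0)*1000,1))
    print('table',np.nanmedian(Z[(X>.4)&(X<.5)&(Y>-.1)&(Y<.1)]))
    blue=(H>100)&(H<125)&(S>120)
    rep('jawtops',blue&(Z>.066)&(Z<.08))
    rep('red',((H<6)|(H>174))&(S>150)&(Z>.03)&(Z<.05)&(Y>.0))
    rep('redfloor',((H<6)|(H>174))&(S>150)&(Z<.03)&(Z>-.005)&(Y>.0))
    rep('brushhi',(Z>.112)&(Z<.14)&(Y<-.15)&(X<.65)&(Y>-.45))
    rep('brushblk',(Z>.08)&(Z<.095)&(Y<-.15)&(X<.65)&(Y>-.45))
    rep('brushall',(Z>.078)&(Y<-.15)&(X<.65)&(Y>-.45))
    rep('tin',(Z>.058)&(Z<.07)&(Y>.2)&(H>50)&(H<90))
    rep('lantern',(Z>.08)&(Z<.14)&(Y>.2))
    rep('tumbler',(Z>.03)&(Z<.1)&(Y<-.15)&(X>.55))
    rep('torch',(Z>.02)&(Z<.045)&(X>.68)&(Y>-.1)&(Y<.1)&(V<60))
    rep('standbase',(Z>.0015)&(Z<.02)&(V<70)&(Y<-.2)&(Y>-.45)&(X>.4)&(X<.65)&(S<100))
    # components on the bed
E
python3 m.py
python3 - <<'E'
import cv2
a=cv2.imread('pics/top0.png')[165:305,230:520]; cv2.imwrite('pics/crop1.png',cv2.resize(a,(800,386),interpolation=cv2.INTER_CUBIC))
E
```

```text
table -0.0014160940766936303
top jawtops 1104 [624.9 -31.2] [155.6 165.6] 86.13 z [66.9 70.4 74.5] med [639.1 -31.7]
top red 291 [609.9 103.5] [ 96.7 118.5] 86.54 z [31.6 40.6 45.7] med [617.  121.6]
top redfloor 1272 [611.  107.1] [ 98.7 126.1] 89.86 z [-1.8  3.  21. ] med [615.6 108.3]
top brushhi 141 [ 472.9 -346.8] [18.2 44.6] 57.03 z [116.2 120.3 124. ] med [ 471.9 -345.7]
top brushblk 328 [ 440.3 -325.4] [ 30.5 156.1] 56.63 z [81.6 86.5 94.4] med [ 446.7 -328.4]
top brushall 585 [ 439.7 -325.1] [ 30.8 157.3] 56.48 z [ 81.3  93.  122. ] med [ 453.4 -332.7]
top tin 958 [694.8 311.8] [97.7 95. ] 58.51 z [59.  62.4 66.9] med [695.3 311.7]
top lantern 977 [498.  366.4] [84.1 86.8] 0.58 z [ 95.2 106.6 127.9] med [494.9 362.8]
top tumbler 687 [ 646.9 -336.3] [368.6 190.5] 89.77 z [34.  63.7 95.1] med [ 701.8 -313.3]
top torch 417 [763.3 -65.5] [ 77.7 169.3] 80.4 z [25.3 33.6 43.2] med [780.8 -66.7]
top standbase 373 [ 529.2 -274.8] [255.6  97.6] 52.03 z [ 2.3  5.4 13.5] med [ 479.3 -336.5]
table 0.0005584583178828151
side jawtops 64 [600.  -74.3] [ 68.6 104.5] 82.47 z [68.7 72.7 75.3]
[... 216 characters left out ...]
 -347.5] [19.5 45.1] 57.18 z [113.9 121.6 124.9] med [ 473.1 -348.6]
side brushblk 642 [ 442.1 -325.8] [ 31.3 155.9] 55.56 z [82.  87.2 94.3] med [ 452.8 -341.7]
side brushall 1245 [ 441.8 -325.6] [ 31.3 157.1] 55.56 z [ 82.3  94.1 123.5] med [ 458.3 -343.8]
side tin 420 [696.1 310.9] [88.7 89.6] 6.98 z [61.1 64.3 67.7] med [693.9 309.2]
side lantern 786 [495.7 365.1] [85.8 87.6] 61.09 z [ 89.7 107.4 129.7] med [493.9 351.7]
side tumbler 1582 [ 646.5 -333.5] [365.5 192. ] 90.0 z [33.4 62.6 96.1] med [ 697.5 -308. ]
side torch 485 [764.  -68.7] [ 59.6 170.3] 85.35 z [23.2 34.  43.6] med [778.9 -73.7]
side standbase 688 [ 529.  -279.7] [251.4  94.6] 50.61 z [ 2.9  6.4 17.6] med [ 478.2 -352.4]
```

View pics/crop1.png

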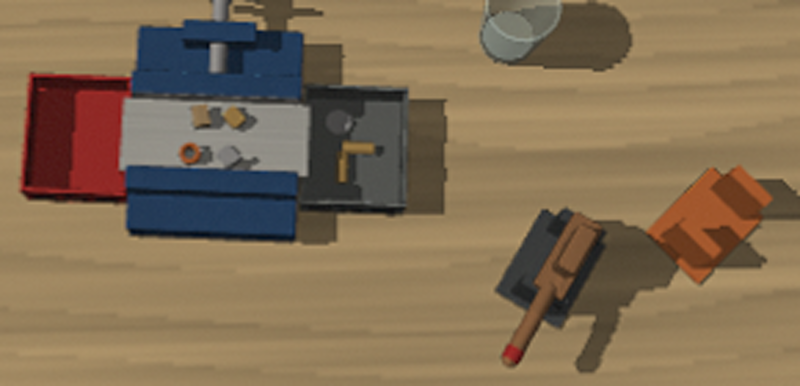

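The crop confirms it: the brown brush lies on the dark stand, its rib at about crop (577,245) and its tail to (512,355). The offcuts are wood (200,116), brass (234,118), pipe (190,153) and steel (230,157). I'll move over the vise for a wrist view.

```bash
python3 -m pendant '[[[0.5,0.5,-0.2,0,0,0,1],[1,1,-0.2,0,0,0,1],[1,1,-0.2,0,0,0,1],[1,1,-0.2,0,0,0,1],[1,1,-0.2,0,0,0,1],[1,1,-0.2,0,0,0,1],[1,1,-0.2,0,0,0,1],[1,1,-0.2,0,0,0,1]]]' && python3 -m pendant '[[[1,1,-0.2,0,0,0,1],[1,1,-0.2,0,0,0,1],[1,1,-0.2,0,0,0,1],[1,1,-0.2,0,0,0,1],[1,1,-0.2,0,0,0,1],[1,1,-0.2,0,0,0,1],[1,1,-0.2,0,0,0,1],[1,1,-0.2,0,0,0,1]]]' && python3 -m pendant '[[[1,1,-0.2,0,0,0,1],[1,1,-0.2,0,0,0,1],[1,1,-0.2,0,0,0,1],[1,1,-0.2,0,0,0,1],[1,1,-0.2,0,0,0,1],[0.5,0.5,0,0,0,0,1],[0,0,0,0,0,0,1],[0,0,0,0,0,0,1]]]'
python3 - <<'E'
from h import *
c=cap('wrist','w1.png');W=cloud(c);np.savez('w1.npz',W=W,f=c['frame']);print(c['s']['tcp_pos'],c['s']['eef_rot'],c['s']['joints'],c['hand_eye'])
E
```

```text
time_s: 0.9
tcp_pos: [0.3267, 0.4359, 0.2809]
eef_rot: [-180.0, 0.0, -20.7]
contact_force: [-0.8, 0.1, -1.1]
gripper_width: 0.0877
gripper_force: 0.0
time_s: 1.7
tcp_pos: [0.4192, 0.2296, 0.3129]
eef_rot: [-180.0, -0.0, -20.7]
contact_force: [0.9, -0.2, 0.3]
gripper_width: 0.0874
gripper_force: 0.0
time_s: 2.5
tcp_pos: [0.4827, 0.0892, 0.3325]
eef_rot: [-180.0, 0.0, -20.8]
contact_force: [0.1, 0.0, -0.1]
gripper_width: 0.0876
gripper_force: 0.0
[0.48272697 0.0892006  0.33252211] [-1.79991483e+02  1.15515906e-02 -2.08039737e+01] [ 3.34567683e+01  1.91136932e-01 -1.37618073e+01 -1.47871331e-02
 -7.60468906e+01  3.57428227e+01] [[-2.11865537e-04  9.56782686e-01  2.90803794e-01  7.85435900e-02]
 [ 9.99999820e-01  3.65778372e-04 -4.74907539e-04 -9.96507617e-04]
 [-5.60753049e-04  2.90803641e-01 -9.56782592e-01 -1.36750343e-01]
 [ 0.00000000e+00  0.00000000e+00  0.00000000e+00  1.00000000e+00]]
```

View pics/w1.png

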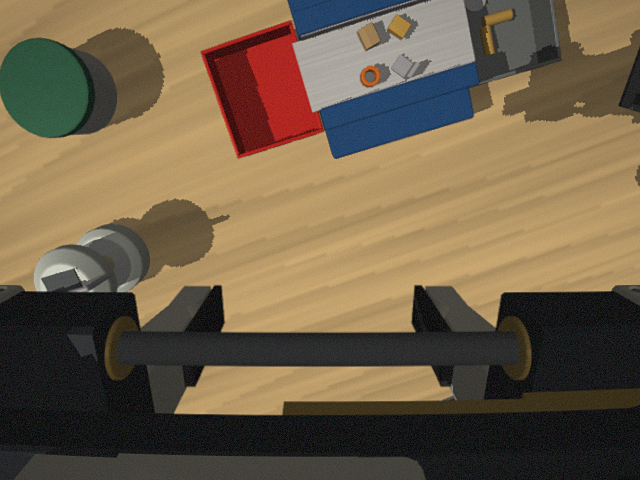

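The wrist picture shows the bed at (390,55), with wood (369,36), brass (399,26), pipe (371,76) and steel (404,67). The red tray is at (265,90) and the grey tray at (515,40). Next I'll fit the bed pose.

```bash
python3 - <<'E'
from h import *
z=np.load('w1.npz');W=z['W'];hsv=cv2.cvtColor(z['f'],cv2.COLOR_BGR2HSV);H,S,V=[hsv[...,i].astype(int) for i in range(3)]
X,Y,Z=W[...,0],W[...,1],W[...,2]
roi=(X>.5)&(X<.75)&(Y>-.2)&(Y<.2)
def big(m):
    n,l,s,c=cv2.connectedComponentsWithStats(m.astype(np.uint8)); return l==1+np.argmax(s[1:,4])
def rect(p):
    (c,s,a)=cv2.minAreaRect((p[:,:2]*1000).astype(np.float32)); return np.round(c,1),np.round(s,1),round(a,2)
red=big(((H<6)|(H>174))&(S>150)&(Z>.036)&(Z<.05)&roi);p=W[red];print('redrim',rect(p),np.median(p[:,2]))
bed=big((S<45)&(V>110)&(Z>.042)&(Z<.058)&roi);p=W[bed];print('bed',rect(p),np.median(p[:,2]),len(p))
near=(H>100)&(H<125)&(S>120)&(Z>.066)&(Z<.078)&roi
n,l,s,c=cv2.connectedComponentsWithStats(near.astype(np.uint8))
for i in range(1,n):
    if s[i,4]>200: p=W[l==i];print('jaw',rect(p),np.median(p[:,2]),s[i,4])
# bed frame
yaw=np.deg2rad(-3.0)
off=(Z>.056)&(Z<.075)&roi&~((H>100)&(H<125)&(S>120))
n,l,s,c=cv2.connectedComponentsWithStats(off.astype(np.uint8))
for i in range(1,n):
    if s[i,4]>30: p=W[l==i];print('off',c[i].round(),rect(p),np.median(p[:,2]).round(4),s[i,4])
for nm in ['top0','side0','w1']:
    zz=np.load(nm+'.npz');P=zz['W'];h2=cv2.cvtColor(zz['f'],cv2.COLOR_BGR2HSV)
    m=(h2[...,0]<8)&(h2[...,1]>150)&(P[...,2]>.036)&(P[...,2]<.048)&(P[...,1]>0)&(P[...,1]<.2)&(P[...,0]>.5)&(P[...,0]<.7)
    print(nm,rect(P[m]))
E
```

```text
redrim (array([610.3, 103.9]), array([ 99.6, 115.4]), 86.09) 0.04424555853751788
bed (array([600.6, -28.4]), array([176.5,  70.5]), 85.68) 0.05072422656349712 10064
jaw (array([649. ,  -5.3]), array([108.2,  22.1]), 85.64) 0.07265267097327799 1878
jaw (array([554.6, -24.2]), array([159.6,  21.6]), 85.99) 0.07262211626915094 3531
off [360.  18.] (array([636.4, -16.4]), array([129.4,   2.9]), 85.92) 0.0672 669
off [399.  26.] (array([617.6, -46.6]), array([18.3, 15.2]), 37.66) 0.0625 327
off [368.  36.] (array([619.3, -15.3]), array([20.1, 16.6]), 8.04) 0.0646 410
off [398.  84.] (array([566.4, -25.3]), array([156.7,   2.5]), 85.98) 0.0709 299
off [411.  71.] (array([574. , -45.1]), array([ 4.1, 16. ]), 34.96) 0.0684 100
off [370.  76.] (array([583.5,  -4.4]), array([18.3, 18.4]), 72.17) 0.0645 225
top0 (array([609.9, 103.5]), array([ 96.7, 118.5]), 86.54)
side0 (array([609.8, 103. ]), array([104.1, 117.9]), 86.35)
w1 (array([610.3, 103.9]), array([ 99.8, 115.5]), 86.11)
```

```bash
python3 -m pendant '[[[0.356,1,0,0,0,0,1],[0.356,1,0,0,0,0,1],[0.356,1,0,0,0,0,1],[0.356,1,0,0,0,0,1],[0.356,1,0,0,0,0,1],[0.356,1,0,0,0,0,1],[0.356,1,0,0,0,0,1],[0.356,1,0,0,0,0,1]]]' >/dev/null && python3 -m pendant '[[[0.356,1,0,0,0,0,1],[0.356,1,0,0,0,0,1],[0.356,1,0,0,0,0,1],[0.356,1,0,0,0,0,1],[0.356,1,0,0,0,0,1],[0.356,1,0,0,0,0,1],[0.356,1,0,0,0,0,1],[0.356,1,0,0,0,0,1]]]' && python3 -m pendant '[[[0.356,1,0,0,0,0,0.3],[0.356,1,0,0,0,0,0.3],[0.356,1,0,0,0,0,0.3],[0.356,1,0,0,0,0,0.3],[0.2,0.56,0,0,0,0,0.3],[0,0,0.5,0,0,1,0.3],[0,0,0.5,0,0,1,0.3],[0,0,0,0,0,1,0.3]]]'
cat > b.py <<'E'
from h import *
c=cap('wrist');W=cloud(c);s=c['s'];print(s['tcp_pos'],s['eef_rot'],s['gripper_width'])
X,Y,Z=W[...,0],W[...,1],W[...,2]
roi=(abs(X-.473)<.1)&(abs(Y+.347)<.1)
def rect(p):
    (c,s,a)=cv2.minAreaRect((p[:,:2]*1000).astype(np.float32)); return np.round(c,1),np.round(s,1),round(a,2)
for lo,hi in [(.114,.128),(.08,.092)]:
    m=roi&(Z>lo)&(Z<hi);n,l,st,c=cv2.connectedComponentsWithStats(m.astype(np.uint8));i=1+np.argmax(st[1:,4]);p=W[l==i];print(rect(p),np.median(p[:,2]),st[i,4])
E
python3 b.py
```

```text
time_s: 4.15
tcp_pos: [0.4764, -0.2497, 0.3326]
eef_rot: [-180.0, -0.0, -20.6]
contact_force: [-0.2, 0.1, -0.0]
gripper_width: 0.0878
gripper_force: 0.0
time_s: 4.95
tcp_pos: [0.4741, -0.3455, 0.3109]
eef_rot: [-180.0, 0.2, -32.9]
contact_force: [0.0, -0.4, -0.1]
gripper_width: 0.0568
gripper_force: 0.0
[ 0.47411016 -0.34551897  0.31089431] [-1.79997373e+02  1.53110384e-01 -3.28664002e+01] 0.05681311979939109
(array([ 474.2, -346.1]), array([17.7, 43.5]), 56.74) 0.12229812154388942 979
(array([ 459.5, -336.6]), array([ 29.5, 113. ]), 56.46) 0.0865046823714134 1599
```

```bash
python3 -m pendant '[[[0,0.05,1,0,0,0.13,0.3],[0,0,1,0,0,0,0.3],[0,0,1,0,0,0,0.3],[0,0,1,0,0,0,0.3],[0,0,1,0,0,0,0.3],[0,0,1,0,0,0,0.3],[0,0,1,0,0,0,0.3],[0,0,1,0,0,0,0.3]]]' && python3 -m pendant '[[[0,0,0.5,0,0,0,0.3],[0,0,0.5,0,0,0,0.3],[0,0,0.5,0,0,0,0.3],[0,0,0.2,0,0,0,0.3],[0,0,0,0,0,0,0.3],[0,0,0,0,0,0,0.3],[0,0,0,0,0,0,0.3],[0,0,0,0,0,0,0.3]]]'
```

```text
time_s: 5.8
tcp_pos: [0.4744, -0.3468, 0.1521]
eef_rot: [-180.0, -0.0, -33.1]
contact_force: [-0.6, -0.1, 0.0]
gripper_width: 0.0568
gripper_force: 0.0
time_s: 6.6
tcp_pos: [0.4742, -0.3476, 0.1191]
eef_rot: [-180.0, -0.1, -33.2]
contact_force: [-0.1, 0.3, 0.5]
gripper_width: 0.0568
gripper_force: 0.0
```

```bash
python3 -m pendant '[[[0,0,0.2,0,0,0,0.3],[0,0,0.18,0,0,0,0.3],[0,0,0,0,0,0,0.3],[0,0,0,0,0,0,-1],[0,0,0,0,0,0,-1],[0,0,0,0,0,0,-1],[0,0,0,0,0,0,-1],[0,0,0,0,0,0,-1]]]' 40
```

```text
time_s: 7.4
tcp_pos: [0.474, -0.3475, 0.111]
eef_rot: [-180.0, -0.0, -33.2]
contact_force: [0.3, 0.1, -0.2]
gripper_width: 0.023
gripper_force: 0.0
```

```bash
python3 -m pendant '[[[0,0,0,0,0,0,-1],[0,0,0,0,0,0,-1],[0,0,0,0,0,0,-1],[0,0,-0.2,0,0,0,-1],[0,0,-0.5,0,0,0,-1],[0,0,-0.8,0,0,0,-1],[0,0,-0.9,0,0,0,-1],[0,0,-1,0,0,0,-1]]]' && python3 -m pendant '[[[0,0,-1,0,0,0,-1],[0,0,-1,0,0,0,-1],[0,0,-0.5,0,0,0,-1],[0,0,0,0,0,0,-1],[0,0,0,0,0,0,-1],[0,0,0,0,0,0,-1],[0,0,0,0,0,0,-1],[0,0,0,0,0,0,-1]]]'
python3 - <<'E'
from h import *
c=cap('side','s2.png');W=cloud(c);hsv=cv2.cvtColor(c['frame'],cv2.COLOR_BGR2HSV);H,S,V=[hsv[...,i].astype(int) for i in range(3)]
t=c['s']['tcp_pos'];print(t,c['s']['eef_rot'])
m=(abs(W[...,0]-t[0])<.12)&(abs(W[...,1]-t[1])<.12)&(W[...,2]>.08)&(W[...,2]<t[2]+.02)
y=m&(H>20)&(H<35)&(S>120)
p=W[y];print(len(p),np.percentile(p[:,2],[1,5,50,95,99]),np.argwhere(y).mean(0))
b=m&(H<20)&(S>80);p=W[b];print('wood',len(p),np.percentile(p[:,2],[1,5,50,95]))
v,u=np.argwhere(m).mean(0).astype(int);cv2.imwrite('pics/s2c.png',cv2.resize(c['frame'][max(0,v-75):v+75,max(0,u-100):u+100],(600,450),interpolation=cv2.INTER_CUBIC))
E
```

```text
time_s: 8.2
tcp_pos: [0.4737, -0.3473, 0.18]
eef_rot: [180.0, 0.0, -33.3]
contact_force: [0.2, -0.5, -2.2]
gripper_width: 0.0178
gripper_force: 40.0
time_s: 9.0
tcp_pos: [0.4737, -0.3473, 0.2282]
eef_rot: [180.0, 0.1, -33.2]
contact_force: [-1.1, -0.6, -1.7]
gripper_width: 0.0178
gripper_force: 40.0
[ 0.47367046 -0.34733487  0.2281867 ] [ 1.79983004e+02  7.47062905e-02 -3.32494953e+01]Traceback (most recent call last):
  File "<stdin>", line 6, in <module>
    return _quantile_unchecked(
        a, q, axis, out, overwrite_input, method, keepdims, weights)
    return _ureduce(a,
                    func=_quantile_ureduce_func,
    ...<5 lines>...
                    overwrite_input=overwrite_input,
                    method=method)
    r = func(a, **kwargs)
    result = _quantile(arr,
                       quantiles=q,
    ...<2 lines>...
                       out=out,
                       weights=wgt)
    slices_having_nans = np.isnan(arr[-1, ...])
                                  ~~~^^^^^^^^^
IndexError: index -1 is out of bounds for axis 0 with size 0
```

View pics/s2.png

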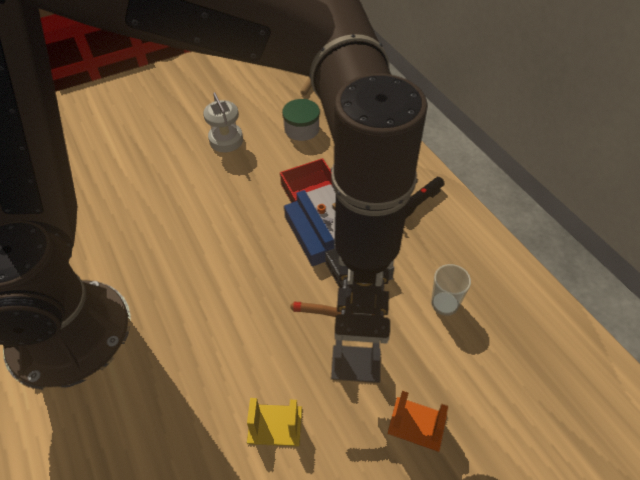

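The side picture shows the brush in the gripper, its tail at (315,308), and the dark stand empty at (357,362). The arm hides the bristles. I'll carry it to the grey-tray end of the channel and turn it square to the channel.

```bash
python3 -m pendant '[[[-0.14,-0.6,0,0,0,0,-1],[-0.14,-1,0,0,0,0,-1],[-0.14,-1,0,0,0,0,-1],[-0.14,-1,0,0,0,0,-1],[-0.14,-1,0,0,0,0,-1],[-0.14,-1,0,0,0,0,-1],[-0.14,-1,0,0,0,0,-1],[-0.14,-1,0,0,0,0,-1]]]' >/dev/null && python3 -m pendant '[[[-0.14,-1,0,0,0,0,-1],[-0.14,-1,0,0,0,0,-1],[-0.14,-1,0,0,0,0,-1],[-0.14,-1,0,0,0,0,-1],[-0.14,-1,0,0,0,0,-1],[-0.14,-1,0,0,0,0,-1],[-0.16,-0.6,0,0,0,0,-1],[0,0,0,0,0,-0.6,-1]]]' && python3 -m pendant '[[[0,0,0,0,0,-1,-1],[0,0,0,0,0,-1,-1],[0,0,0,0,0,-1,-1],[0,0,0,0,0,-1,-1],[0,0,0,0,0,-1,-1],[0,0,0,0,0,-1,-1],[0,0,0,0,0,-0.69,-1],[0,0,0,0,0,0,-1]]]'
python3 - <<'E'
from h import *
print(r.get_state()['joints'])
c=cap('top','t3.png')
def rect(p):
    (c,s,a)=cv2.minAreaRect((p[:,:2]*1000).astype(np.float32)); return np.round(c,1),np.round(s,1),round(a,2)
for W,f in [(cloud(c),c['frame']),(lambda q:(cloud(q),q['frame']))(cap('side','s3.png'))]:
    m=(abs(W[...,0]-.473)<.07)&(abs(W[...,1]+.347)<.07)
    p=W[m&(W[...,2]>.055)&(W[...,2]<.08)];print('uprights',len(p),rect(p),np.median(p[:,2]))
    V=f.max(-1);p=W[m&(W[...,2]>.002)&(V<75)];print('dark',len(p),rect(p))
E
```

```text
time_s: 10.65
tcp_pos: [0.5947, -0.0848, 0.2287]
eef_rot: [-180.0, 0.0, -30.7]
contact_force: [0.1, 0.0, -2.4]
gripper_width: 0.0177
gripper_force: 40.0
time_s: 11.45
tcp_pos: [0.5941, -0.0865, 0.2289]
eef_rot: [180.0, 0.0, -4.1]
contact_force: [0.2, 0.4, -2.2]
gripper_width: 0.0179
gripper_force: 40.0
[ 1.03502346e+01  1.43534353e+01 -1.07480432e+01 -2.36619891e-03
 -6.49082527e+01  7.55940662e+01]
uprights 214 (array([ 473.2, -345.7]), array([44.9, 83.8]), 56.86) 0.06781602419069521
dark 490 (array([ 477., -348.]), array([ 68.5, 100.7]), 57.27)
uprights 344 (array([ 473.7, -345.5]), array([48.5, 83. ]), 57.99) 0.06995644010327967
dark 1680 (array([ 474.7, -347.5]), array([72. , 92.2]), 57.18)
```

```bash
python3 -m pendant '[[[0.11,0,0.5,0,0,0,-1],[0,0,1,0,0,0,-1],[0,0,1,0,0,0,-1],[0,0,0.7,0,0,0,-1],[0,0,0.3,0,0,0,-1],[0,0,0,0,0,0,-1],[0,0,0,0,0,0,-1],[0,0,0,0,0,0,-1]]]'
python3 -m pendant '[[[0,0,0.1,0,0,0,-1],[0,0,0.1,0,0,0,-1],[0,0,0,0,0,0,-1],[0,0,0,0,0,0,-1],[0,0,0,0,0,0,-1],[0,0,0,0,0,0,-1],[0,0,0,0,0,0,-1],[0,0,0,0,0,0,-1]]]'
python3 - <<'E'
from h import *
c=cap('side','s4.png');W=cloud(c);hsv=cv2.cvtColor(c['frame'],cv2.COLOR_BGR2HSV);H,S=hsv[...,0].astype(int),hsv[...,1]
t=c['s']['tcp_pos'];m=(abs(W[...,0]-t[0])<.05)&(abs(W[...,1]-t[1])<.03)&(W[...,2]<.14)&(W[...,2]>.05)
y=m&(H>20)&(H<35)&(S>110);p=W[y];print(t,c['s']['eef_rot'],len(p),np.percentile(p[:,2],[1,5,50,95]) if len(p) else '')
p=W[m&(H>95)&(S>100)];print(r.get_state()['contact_force'])
q=np.argwhere(m).mean(0).astype(int);cv2.imwrite('pics/s4c.png',cv2.resize(c['frame'][q[0]-60:q[0]+60,q[1]-80:q[1]+80],(640,480),interpolation=cv2.INTER_CUBIC))
E
```

```text
time_s: 12.35
tcp_pos: [0.597, -0.0868, 0.1599]
eef_rot: [-180.0, -0.1, -4.1]
contact_force: [0.0, -0.1, -2.6]
gripper_width: 0.0178
gripper_force: 40.0
time_s: 13.15
tcp_pos: [0.5964, -0.0868, 0.155]
eef_rot: [-180.0, -0.0, -4.1]
contact_force: [-0.1, 0.8, -1.2]
gripper_width: 0.0176
gripper_force: 40.0
[ 0.59638809 -0.08683308  0.15497713] [-1.79999596e+02 -1.74026899e-03 -4.08805766e+00] 183 [0.06167642 0.06594409 0.07878955 0.09584875]
[-0.54672034  0.55894118 -2.33876622]
```

View pics/s4c.png

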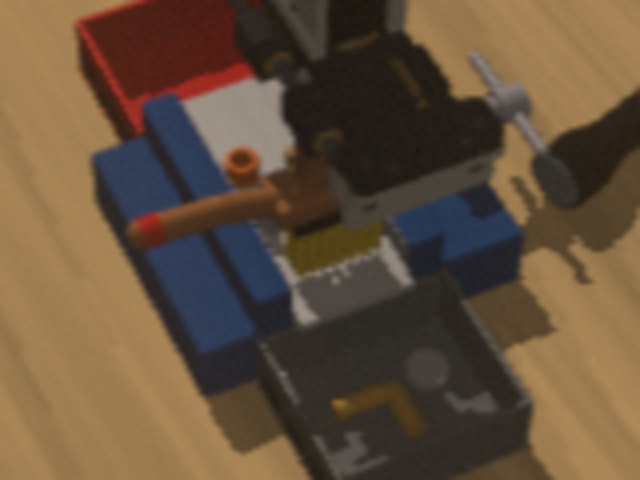

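The crop shows the yellow bristles at (335,245) between the jaws, above the bed behind the offcuts, roughly 12 mm clear. The pipe is at (242,163). Next I'll feel downward in small steps and stop on the first force.

```bash
cat > chk.py <<'E'
from h import *
import sys
s=r.get_state();f=s['contact_force'];print('Z',round(s['tcp_pos'][2],4),'F',np.round(f,2));sys.exit(0 if f[2]<-0.6 else 1)
E
python3 -m pendant '[[[0,0,0.1,0,0,0,-1],[0,0,0.1,0,0,0,-1],[0,0,0.05,0,0,0,-1],[0,0,0.05,0,0,0,-1],[0,0,0,0,0,0,-1],[0,0,0,0,0,0,-1],[0,0,0,0,0,0,-1],[0,0,0,0,0,0,-1]]]' >/dev/null; python3 chk.py &&
python3 -m pendant '[[[0,0,0.02,0,0,0,-1],[0,0,0.02,0,0,0,-1],[0,0,0.02,0,0,0,-1],[0,0,0.02,0,0,0,-1],[0,0,0,0,0,0,-1],[0,0,0,0,0,0,-1],[0,0,0,0,0,0,-1],[0,0,0,0,0,0,-1]]]' >/dev/null; python3 chk.py &&
python3 -m pendant '[[[0,0,0.02,0,0,0,-1],[0,0,0.02,0,0,0,-1],[0,0,0.02,0,0,0,-1],[0,0,0.02,0,0,0,-1],[0,0,0,0,0,0,-1],[0,0,0,0,0,0,-1],[0,0,0,0,0,0,-1],[0,0,0,0,0,0,-1]]]' >/dev/null; python3 chk.py &&
python3 -m pendant '[[[0,0,0.02,0,0,0,-1],[0,0,0.02,0,0,0,-1],[0,0,0.02,0,0,0,-1],[0,0,0.02,0,0,0,-1],[0,0,0,0,0,0,-1],[0,0,0,0,0,0,-1],[0,0,0,0,0,0,-1],[0,0,0,0,0,0,-1]]]' >/dev/null; python3 chk.py
```

```text
Z 0.149 F [-0.16 -0.01 -1.87]
Z 0.1474 F [ 0.31  0.08 -1.41]
Z 0.1458 F [ 0.19 -0.22 -1.33]
Z 0.1442 F [-0.05  0.29 -0.72]
```

```bash
sed -i 's/<-0.6/<-0.3/' chk.py
python3 -m pendant '[[[0,0,0.02,0,0,0,-1],[0,0,0.02,0,0,0,-1],[0,0,0.02,0,0,0,-1],[0,0,0,0,0,0,-1],[0,0,0,0,0,0,-1],[0,0,0,0,0,0,-1],[0,0,0,0,0,0,-1],[0,0,0,0,0,0,-1]]]' >/dev/null; python3 chk.py &&
python3 -m pendant '[[[0,0,0.02,0,0,0,-1],[0,0,0.02,0,0,0,-1],[0,0,0.02,0,0,0,-1],[0,0,0,0,0,0,-1],[0,0,0,0,0,0,-1],[0,0,0,0,0,0,-1],[0,0,0,0,0,0,-1],[0,0,0,0,0,0,-1]]]' >/dev/null; python3 chk.py
```

```text
Z 0.143 F [-0.38 -0.29 -1.98]
Z 0.1418 F [-0.32  0.42 -0.3 ]
```

```bash
cat > avg.py <<'E'
from h import *
F=[]
for i in range(6):
    vision.capture('wrist');s=r.get_state();F.append(s['contact_force'])
print('t',s['time_s'],np.round(s['tcp_pos'],4),np.round(s['eef_rot'],2),'F',np.mean(F,0).round(2),np.std(F,0).round(2))
E
python3 avg.py
python3 -m pendant '[[[0,0,0.02,0,0,0,-1],[0,0,0.02,0,0,0,-1],[0,0,0.01,0,0,0,-1],[0,0,0,0,0,0,-1],[0,0,0,0,0,0,-1],[0,0,0,0,0,0,-1],[0,0,0,0,0,0,-1],[0,0,0,0,0,0,-1]]]' >/dev/null; python3 avg.py
```

```text
t 18.3 [ 0.5964 -0.0869  0.1418] [ 1.80e+02 -1.00e-02 -4.09e+00] F [-0.17  0.36  0.11] [0.57 0.39 0.3 ]
t 19.4 [ 0.5964 -0.0868  0.1408] [180.    -0.    -4.09] F [-0.02  0.15  1.44] [0.42 0.28 0.23]
```

Contact begins at TCP z ≈ 0.143, and the bristles now press with about 3.3 N. I'll ease off slightly and sweep towards the red tray.

```bash
python3 -m pendant '[[[0,-0.2,-0.02,0,0,0,-1],[0,-0.4,0,0,0,0,-1],[0,-0.4,0,0,0,0,-1],[0,-0.4,0,0,0,0,-1],[0,-0.4,0,0,0,0,-1],[0,-0.4,0,0,0,0,-1],[0,-0.4,0,0,0,0,-1],[0,-0.4,0,0,0,0,-1]]]'
python3 - <<'E'
from h import *
c=cap('top','t5.png');cap('side','s5.png')
a=cv2.imread('pics/s5.png')[140:300,250:420];cv2.imwrite('pics/s5c.png',cv2.resize(a,None,fx=3.5,fy=3.5,interpolation=cv2.INTER_CUBIC))
E
```

```text
time_s: 20.2
tcp_pos: [0.6006, -0.0263, 0.1411]
eef_rot: [180.0, 0.0, -4.1]
contact_force: [-0.4, -2.0, 0.2]
gripper_width: 0.0177
gripper_force: 40.0
```

View pics/s5c.png

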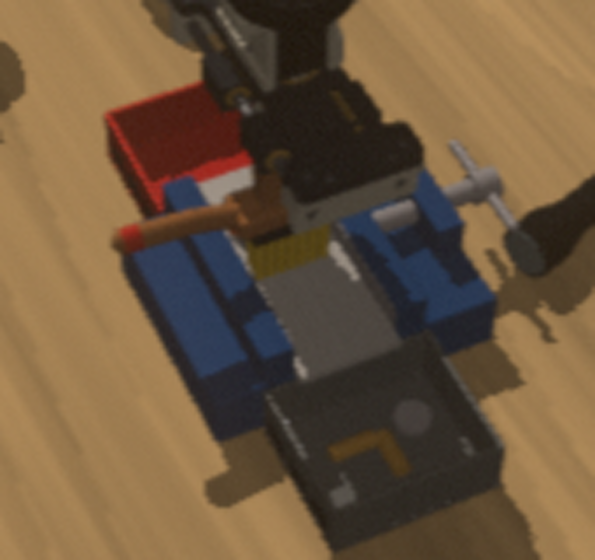

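The crop shows the brush halfway along, with its bristles at (290,250). The bed behind it is empty and all the offcuts are ahead of it. Continuing off the lip.

```bash
python3 -m pendant '[[[0,-0.4,0,0,0,0,-1],[0,-0.4,0,0,0,0,-1],[0,-0.4,0,0,0,0,-1],[0,-0.4,0,0,0,0,-1],[0,-0.4,0,0,0,0,-1],[0,-0.4,0,0,0,0,-1],[0,-0.4,0,0,0,0,-1],[0,-0.4,0,0,0,0,-1]]]' && python3 -m pendant '[[[0,-0.4,0,0,0,0,-1],[0,-0.4,0,0,0,0,-1],[0,-0.4,0,0,0,0,-1],[0,-0.1,0,0,0,0,-1],[0,0,0,0,0,0,-1],[0,0,0,0,0,0,-1],[0,0,0,0,0,0,-1],[0,0,0,0,0,0,-1]]]'; python3 avg.py
```

```text
time_s: 21.1
tcp_pos: [0.6052, 0.0375, 0.1412]
eef_rot: [180.0, 0.0, -4.1]
contact_force: [-0.3, -2.2, 0.7]
gripper_width: 0.0179
gripper_force: 40.0
time_s: 21.9
tcp_pos: [0.6072, 0.0629, 0.1413]
eef_rot: [-180.0, -0.0, -4.1]
contact_force: [-0.3, 2.1, 1.3]
gripper_width: 0.0177
gripper_force: 40.0
t 22.2 [0.6072 0.0628 0.1412] [-1.7999e+02 -1.0000e-02 -4.0900e+00] F [0.26 1.77 0.8 ] [0.72 0.55 0.68]
```

```bash
python3 -m pendant '[[[0,0,-0.5,0,0,0,-1],[0,0,-1,0,0,0,-1],[0,0,-1,0,0,0,-1],[0,0,-1,0,0,0,-1],[-0.246,1,-0.9,0,0,0,-1],[-0.246,1,0,0,0,0,-1],[-0.246,1,0,0,0,0,-1],[-0.246,1,0,0,0,0,-1]]]' && python3 -m pendant '[[[-0.246,1,0,0,0,0,-1],[-0.246,1,0,0,0,0,-1],[-0.246,1,0,0,0,0,-1],[-0.246,1,0,0,0,0,-1],[-0.246,1,0,0,0,0,-1],[-0.246,1,0,0,0,0,-1],[-0.246,1,0,0,0,0,-1],[-0.246,1,0,0,0,0,-1]]]'
python3 - <<'E'
from h import *
a=cap('top','t6.png')['frame'][170:260,225:395];b=cap('side','s6.png')['frame'][140:300,260:430]
cv2.imwrite('pics/c6.png',np.hstack([cv2.resize(a,(500,265)),cv2.resize(b,(282,265))]))
E
```

```text
time_s: 23.0
tcp_pos: [0.5803, -0.0173, 0.2282]
eef_rot: [180.0, 0.1, -4.1]
contact_force: [-0.9, -0.1, -2.9]
gripper_width: 0.0177
gripper_force: 40.0
time_s: 23.8
tcp_pos: [0.5294, -0.1742, 0.2281]
eef_rot: [180.0, 0.1, -4.1]
contact_force: [0.2, 0.7, -0.9]
gripper_width: 0.018
gripper_force: 40.0
```

View pics/c6.png

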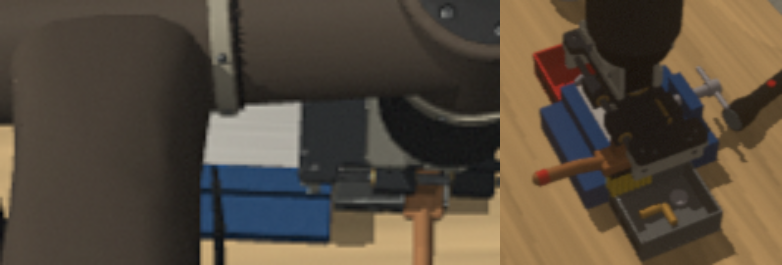

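The tray is hidden by the arm here, so I'll carry on to the stand and look again from there before placing.

```bash
python3 -m pendant '[[[-0.24,1,0,0,0,0,-1],[-0.24,1,0,0,0,0,-1],[-0.24,1,0,0,0,0,-1],[-0.24,1,0,0,0,0,-1],[-0.24,1,0,0,0,0,-1],[-0.24,1,0,0,0,0,-1],[-0.24,1,0,0,0,0,-1],[-0.24,1,0,0,0,0,-1]]]' >/dev/null && python3 -m pendant '[[[-0.22,0.84,0,0,0,0,-1],[0,0,0,0,0,1,-1],[0,0,0,0,0,1,-1],[0,0,0,0,0,1,-1],[0,0,0,0,0,1,-1],[0,0,0,0,0,1,-1],[0,0,0,0,0,1,-1],[0,0,0,0,0,1,-1]]]' && python3 -m pendant '[[[0,0,0,0,0,0.27,-1],[0,0,0,0,0,0,-1],[0,0,0,0,0,0,-1],[0,0,0,0,0,0,-1],[0,0,0,0,0,0,-1],[0,0,0,0,0,0,-1],[0,0,0,0,0,0,-1],[0,0,0,0,0,0,-1]]]'
python3 - <<'E'
from h import *
a=cap('top','t7.png')['frame'][170:260,225:395];b=cap('side','s7.png')['frame'][140:300,260:430]
cv2.imwrite('pics/c7.png',np.vstack([cv2.resize(a,(567,300),interpolation=2),np.pad(cv2.resize(b,(319,300),interpolation=2),((0,0),(0,248),(0,0)))]))
E
```

```text
time_s: 25.5
tcp_pos: [0.4749, -0.3457, 0.2282]
eef_rot: [180.0, 0.1, -32.3]
contact_force: [0.2, 0.2, -1.8]
gripper_width: 0.0178
gripper_force: 40.0
time_s: 26.3
tcp_pos: [0.4758, -0.3457, 0.2292]
eef_rot: [180.0, -0.0, -33.2]
contact_force: [0.8, 0.8, -2.9]
gripper_width: 0.0177
gripper_force: 40.0
```

View pics/c7.png

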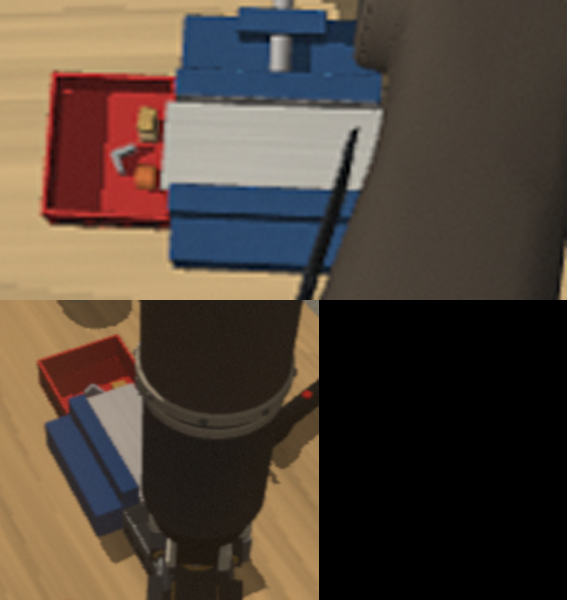

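The top view shows the bed empty. In the red tray are the steel (122,158), the pipe (146,178) and a wood/brass pair around (148,124). I'll check heights and count numerically.

```bash
python3 - <<'E'
from h import *
c=cap('top','t8.png');W=cloud(c);hsv=cv2.cvtColor(c['frame'],cv2.COLOR_BGR2HSV)
yaw=np.deg2rad(-4.1);O=np.array([.6103,.1036])
d=W[...,:2]-O;lx=(d@[np.cos(yaw),np.sin(yaw)])*1000;ly=(d@[-np.sin(yaw),np.cos(yaw)])*1000
v0,v1,u0,u1=195,225,255,278
H=hsv[...,0].astype(int);S=hsv[...,1].astype(int)
obj=(abs(lx)<54)&(abs(ly)<48)&(W[...,2]<.044)&~(((H<6)|(H>174))&(S>150))
for v,u in np.argwhere(obj):
    print(u,v,hsv[v,u],int(lx[v,u]),int(ly[v,u]),int(W[v,u,2]*1000),end=' | ')
a=c['frame'][190:232,240:285];cv2.imwrite('pics/c8.png',cv2.resize(a,(600,560),interpolation=cv2.INTER_NEAREST))
E
```

```text
275 200 [  3 107 179] 47 -40 4 | 267 202 [ 11 159 181] 34 -22 27 | 268 202 [ 15 146 170] 32 -26 35 | 269 202 [ 13 157 151] 41 -24 0 | 270 202 [  9 166 149] 40 -28 6 | 267 203 [ 16 147 170] 29 -23 33 | 268 203 [ 20 135 180] 29 -26 36 | 269 203 [ 20 137 179] 30 -29 32 | 270 203 [ 20 134 184] 31 -31 30 | 271 203 [ 18 141 145] 38 -30 4 | 266 204 [  9 167 182] 27 -21 32 | 267 204 [ 17 142 183] 26 -24 36 | 268 204 [ 19 138 179] 26 -27 38 | 269 204 [ 19 138 179] 28 -28 30 | 270 204 [ 19 138 170] 27 -32 34 | 271 204 [ 19 137 123] 31 -32 20 | 266 205 [  9 166 180] 23 -22 38 | 267 205 [ 17 142 181] 23 -24 36 | 268 205 [ 19 137 179] 24 -27 35 | 269 205 [ 19 140 179] 23 -29 37 | 270 205 [ 19 137 147] 25 -31 31 | 271 205 [ 22 126  79] 28 -33 21 | 266 206 [ 13 156 180] 22 -21 30 | 267 206 [ 20 135 182] 22 -24 31 | 268 206 [ 19 138 179] 21 -27 34 | 269 206 [ 19 139 182] 21 -29 34 | 270 206 [ 19 138 137] 23 -31 27 | 271 206 [ 20 104  66] 25 -33 22 | 272 206 [ 11 129  73] 29 -33 4 | 266 207 [ 14 152 181] 19 -21 30 | 267 207 [ 20 135 181] 19 -24 33 | 268 207 [ 19 139 182] 18 -27 35 | 269 207 [ 20 135 
[... 3569 characters left out ...]
20 | 270 223 [ 11 178 172] -20 -33 21 | 271 223 [ 10 186 111] -16 -34 2 | 266 224 [ 10 179 179] -23 -22 17 | 267 224 [ 11 183 176] -22 -25 14 | 268 224 [ 11 181 180] -23 -28 17 | 269 224 [ 11 181 185] -23 -31 20 | 270 224 [ 12 182 157] -24 -34 22 | 271 224 [  8 185 109] -19 -34 2 | 266 225 [  8 187 153] -25 -22 16 | 267 225 [ 12 181 148] -24 -25 12 | 268 225 [ 11 180 156] -25 -28 18 | 269 225 [ 11 184 162] -25 -31 18 | 270 225 [ 11 179 140] -25 -33 19 | 271 225 [  8 175  99] -21 -34 1 | 266 226 [  6 187 138] -28 -22 15 | 267 226 [  9 183 127] -28 -25 15 | 268 226 [  8 179 134] -27 -28 13 | 269 226 [ 10 182 130] -27 -30 15 | 270 226 [ 12 181 110] -27 -33 14 | 271 226 [  7 183  96] -25 -35 6 |
```

View pics/c8.png

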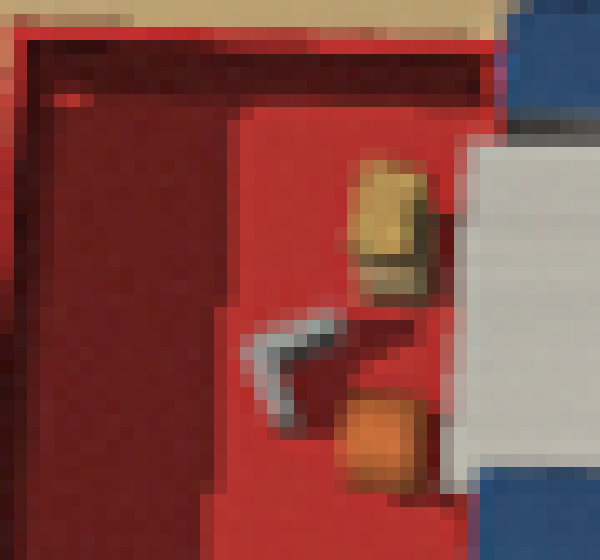

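All four offcuts are in the tray. The brass sits on the wood with its top at about 35 mm, so its origin is about 23 mm, and all are at lx within ±35 and ly −34…0. Putting the brush back.

```bash
python3 -m pendant '[[[-0.03,0.12,0.5,0,0,0,-1],[0,0,1,0,0,0,-1],[0,0,1,0,0,0,-1],[0,0,1,0,0,0,-1],[0,0,1,0,0,0,-1],[0,0,0.5,0,0,0,-1],[0,0,0,0,0,0,-1],[0,0,0,0,0,0,-1]]]' && python3 -m pendant '[[[0,0,0.3,0,0,0,-1],[0,0,0.2,0,0,0,-1],[0,0,0.15,0,0,0,-1],[0,0,0.1,0,0,0,-1],[0,0,0.05,0,0,0,-1],[0,0,0,0,0,0,-1],[0,0,0,0,0,0,-1],[0,0,0,0,0,0,-1]]]'; python3 avg.py
```

```text
time_s: 27.25
tcp_pos: [0.4742, -0.3477, 0.1295]
eef_rot: [180.0, -0.0, -33.2]
contact_force: [0.3, -0.9, -1.1]
gripper_width: 0.0176
gripper_force: 40.0
time_s: 28.05
tcp_pos: [0.4741, -0.3474, 0.1133]
eef_rot: [-180.0, -0.0, -33.2]
contact_force: [-0.2, 0.2, -2.3]
gripper_width: 0.0179
gripper_force: 40.0
t 28.35 [ 0.474  -0.3474  0.1132] [180.    -0.   -33.17] F [-0.28  0.12 -1.67] [0.47 0.26 0.23]
```

```bash
python3 -m pendant '[[[0,0,0.05,0,0,0,-1],[0,0,0.04,0,0,0,-1],[0,0,0,0,0,0,-1],[0,0,0,0,0,0,-1],[0,0,0,0,0,0,-1],[0,0,0,0,0,0,-1],[0,0,0,0,0,0,-1],[0,0,0,0,0,0,-1]]]'; python3 avg.py
```

```text
time_s: 29.15
tcp_pos: [0.474, -0.3474, 0.1114]
eef_rot: [-180.0, -0.0, -33.2]
contact_force: [-0.3, 0.4, -1.1]
gripper_width: 0.0177
gripper_force: 40.0
t 29.45 [ 0.4739 -0.3474  0.1113] [180.     0.   -33.17] F [-0.04 -0.09 -1.22] [0.42 0.37 0.52]
```

```bash
python3 -m pendant '[[[0,0,0.03,0,0,0,-1],[0,0,0,0,0,0,-1],[0,0,0,0,0,0,-1],[0,0,0,0,0,0,0.2],[0,0,0,0,0,0,0.2],[0,0,0,0,0,0,0.2],[0,0,0,0,0,0,0.2],[0,0,0,0,0,0,0.2]]]' && python3 -m pendant '[[[0,0,0,0,0,0,0.3],[0,0,-0.2,0,0,0,0.3],[0,0,-0.5,0,0,0,0.3],[0,0,-1,0,0,0,0.3],[0,0,-1,0,0,0,0.3],[0,0,-1,0,0,0,0.3],[0,0,-1,0,0,0,0.3],[0,0,-1,0,0,0,0.3]]]' && python3 -m pendant '[[[0,0,-1,0,0,0,0.3],[0,0,-1,0,0,0,0.3],[0,0,-1,0,0,0,0.3],[0,0,0,0,0,0,0.3],[0,0,0,0,0,0,0.3],[0,0,0,0,0,0,0.3],[0,0,0,0,0,0,0.3],[0,0,0,0,0,0,0.3]]]'; python3 b.py
```

```text
time_s: 30.25
tcp_pos: [0.4739, -0.3474, 0.1107]
eef_rot: [180.0, -0.0, -33.2]
contact_force: [-0.5, 0.7, -1.0]
gripper_width: 0.0504
gripper_force: 0.0
time_s: 31.05
tcp_pos: [0.4739, -0.3474, 0.2267]
eef_rot: [-180.0, -0.1, -33.2]
contact_force: [0.7, -0.7, 0.3]
gripper_width: 0.0567
gripper_force: 0.0
time_s: 31.85
tcp_pos: [0.4737, -0.3473, 0.2842]
eef_rot: [180.0, 0.1, -33.2]
contact_force: [0.2, -0.3, 0.1]
gripper_width: 0.0574
gripper_force: 0.0
[ 0.47369998 -0.34730113  0.28415024] [ 1.79982464e+02  6.49611983e-02 -3.31706888e+01] 0.057443854572788104
(array([ 474.2, -346.8]), array([17.6, 43. ]), 56.54) 0.12225203965318443 1146
(array([ 461.7, -338.2]), array([ 30. , 107.3]), 56.64) 0.0865083691889556 1780
```

The brush is back where it started: rib at (474.2, −346.8) mm, top at z 0.1223, yaw −33.4°. The gripper is clear, so I'm handing in.

```bash
python3 -c "
from plant import r
print(r.close_job())"
```

```text
the job is handed in; nothing more can be done
None
```

The job is handed in at about 32 s: all four offcuts are in the red tray, the brush is back level on its stand within about 1 mm of where it started, and the bristles pressed the bed with about 3 N.

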